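# Change the worn roller of a spring-clip roller rest

### The job

One of the two rollers in the roller rest has a wide groove worn round its middle: pull it up out of its spring clips and leave it lying in the empty scrap tray. Then find the full-size smooth spare roller in the parts bin and press it fully down into the empty clips. Leave the other roller in its clips and do not knock over the oil bottle.

Things in the scene. Friction and masses are not known exactly. Their poses are not given: they have to be found in the camera images.
- stand: Roller rest, fixed: grey base plate 200 (its x) by 150 (its y) by 12 mm; origin: centre of its underside, on the table. Two rollers lie along its y, at x = -50 and +50 mm, their axes 55 mm above the table. Each is held by its end journals in two upward-open C-shaped clips of spring steel, 10 mm wide, at y = -41 and +41 mm (72 mm between); the flared clip tops reach 72 mm above the table.
- seat_near (a point): Where the centre of a fully seated roller lies in the station at the stand's -x side, 55 mm above the table. Axes as the stand's: the roller lies along y. A roller comes straight up out of its clips: they resist (12 to 22 N, weight included), then snap free within 15 mm of rise. Pressing one in from straight above takes 5 to 10 N, until its journals rest on the seats.
- seat_far (a point): The same for the station at the stand's +x side, 55 mm above the table.
- worn_roller_mid (a point): Centre of the worn steel roller, seated in one of the two stations (which one varies). Body 28 mm in diameter, 60 mm long, with a groove about 30 mm wide round its middle, where the diameter is only 20 mm; at both ends a journal 16 mm in diameter, 22 mm long (104 mm overall). About 0.3 kg. Its x axis is the roller's axis.
- good_roller_mid (a point): Centre of the good smooth steel roller in the other station: body 28 mm in diameter, 60 mm long, no groove, journals 16 mm in diameter and 22 mm long (104 mm overall). Stays in its clips. x axis along the roller.
- new_roller_mid (a point): Centre of the spare roller lying on the floor of the parts bin: smooth steel, same size as the good one (body 28 by 60 mm, journals 16 by 22 mm, 104 mm overall), about 0.3 kg. x axis along the roller, level. Around it: a roller as thick but too short (body 34 mm, 78 mm overall), a six-sided bar 24 mm across flats, 112 mm long, a bolt and a small block.
- bin: Parts bin, fixed, grey plastic, open at the top: 290 mm (its x) by 250 mm (its y), 38 mm high, walls and floor 4 mm. Origin: centre of its underside, on the table. Stands on one side of the roller rest, the scrap tray on the other; which is on which side varies.
- tray: Scrap tray, fixed, dark steel, empty and open at the top: 190 mm (its x) by 180 mm (its y), 34 mm high, walls and floor 3 mm. Origin: centre of its underside, on the table.
- oil_bottle_mid (a point): Centre of an upright oil bottle, 48 mm in diameter, 140 mm tall, standing beyond the roller rest.
Mind the look-alikes: they are no part of the job. What is shaped like the part that bears new_roller_mid but pink is not meant. Leave any blue look-alike of the part that bears worn_roller_mid alone.

How it is judged (in metres and radians):
On the way, in this order (a step that is already met when the one before it is completed fails the run):
1. the worn roller is pulled up out of its clips (z of worn_roller_mid in the frame of stand above 0.08 m), for 0.1 s.
2. the worn roller lies in the scrap tray, let go (x of worn_roller_mid in the frame of tray between -0.092 and 0.092 m and y of worn_roller_mid in the frame of tray between -0.087 and 0.087 m and z of worn_roller_mid in the frame of tray between 0 and 0.03 m and contact force between worn_roller and the fingers below 0.2 N), for 0.2 s.
3. the spare roller is lifted out of the parts bin (z of new_roller_mid in the frame of bin above 0.055 m), for 0.1 s.
At the end, for the whole second after the job is handed in: Worn roller at rest, released, on the scrap tray's floor (centre inside the walls, under 30 mm up). Spare and good roller each seated in a station: centre within 4 mm of the seat in height and across, 10 mm along the axis, axis within 0.08 rad; spare released, at rest (all of step 2 and linear speed of each of worn_roller, new_roller below 0.03 m/s and contact force between new_roller and the fingers below 0.2 N and ((x of new_roller_mid in the frame of seat_near between -0.004 and 0.004 m and y of new_roller_mid in the frame of seat_near between -0.01 and 0.01 m and z of new_roller_mid in the frame of seat_near between -0.004 and 0.004 m and angle between the x axis of each of new_roller_mid, good_roller_mid and the y axis of stand, either way round below 0.08 rad and x of good_roller_mid in the frame of seat_far between -0.004 and 0.004 m and y of good_roller_mid in the frame of seat_far between -0.01 and 0.01 m and z of good_roller_mid in the frame of seat_far between -0.004 and 0.004 m) or (x of new_roller_mid in the frame of seat_far between -0.004 and 0.004 m and y of new_roller_mid in the frame of seat_far between -0.01 and 0.01 m and z of new_roller_mid in the frame of seat_far between -0.004 and 0.004 m and angle between the x axis of each of new_roller_mid, good_roller_mid and the y axis of stand, either way round below 0.08 rad and x of good_roller_mid in the frame of seat_near between -0.004 and 0.004 m and y of good_roller_mid in the frame of seat_near between -0.01 and 0.01 m and z of good_roller_mid in the frame of seat_near between -0.004 and 0.004 m))); the robot touches nothing.
It fails at once if the good roller is pulled out of its clips (distance of good_roller_mid from where it was at the start of the episode above 0.02 m).
It fails at once if the oil bottle is knocked over (angle between oil_bottle_mid's own z axis and vertical above 0.6 rad).
It also fails if it takes over 51 s, if anything falls off the work surface, if the arm or the gripper's body presses on something with over 40 N, if the wrist force passes 120 N, or if a joint passes its speed limit or range.

### The arm

A 6-joint arm with a two-finger parallel gripper is mounted at the origin on the work surface. World frame = base frame: x ahead of the robot, y to its left, z up, the work surface at z = 0. Lengths are in mm, angles in rad, forces in N, time in s.
With the tool pointing down it reaches from about 325 to 775 mm from the base axis. Payload 5.5 kg.
Tool frame: the origin (TCP) lies between the finger pads; the fingertips stand 8 mm ahead of it and the grasp point (between the pads) lies 11 mm behind it (ctrl.nose_length is the distance from the TCP to the fingertips, in mm); y points along the fingers, z is the direction in which the jaws open and shut, and the axes are right-handed (so a half turn about y gives the same grasp; the last joint's range is limited). The gripper opens to 85 mm and grips with 20 to 120 N. Pads are 22 mm wide; open, the fingers measure 114 mm over their backs; the gripper's body (76 mm by 85 mm) begins 54 mm behind the grasp point. The pads swing forward as they close: fully open they stand 13 mm farther back than shut.
Start: joints at [1.25, 0.091, 1.231, -0, 1.82, -0.057], TCP at [156.455, 579.257, 239.275] pointing down, gripper open.
Joint ranges: [-2.87, 2.87], [-0.86, 2.18], [0.17, 2.46], [-1.51, 4.65], [0.06, 2.69], [-2.65, 2.65]. Speed limits (rad/s): [2.57, 2.57, 3.01, 3.14, 3.14, 3.14].

### API

Orientations are given as a unit quaternion [x, y, z, w].
In Python, from plant import ctrl gives the robot as it stands.
- The arm moves only by the shell command python3 -m handwheel 'ROWS'. ROWS is JSON, a list that holds one entry, the list of rows, each a list of 7 numbers: the finger opening in m, from 0 to 0.0854, then the shift along the tool's x, y, z in m, then the turn, a rotation vector about the tool's x, y, z in rad. In form: [[[grip, dx, dy, dz, wx, wy, wz], ...]]. A call has 1 to 5 rows; each row shifts and turns the commanded pose from where the row before left it, along the tool's axes as they then stand; what a row does not reach is not made up. A row lasts 1/10 s, in which the tool goes at most 50 mm and 8.59 degrees, less where a joint would pass 70% of its speed; a pose out of reach is approached as far as the arm can. A call is refused whole if a number of a shift passes 0.05 or a number of a turn 0.15, either way. A call with a gripper value outside its range is refused whole. The fingers move at their own pace and stop on an object; the grip force is fixed at half the most. Time passes only in rows, so rows that do not move let the fingers close. It gives the time, the measured TCP pose, the force and the opening at its end, in the units of the state.
- ctrl.observe(): the state, without advancing time (a new reading comes with each control period).
- ctrl.get_image(name): name is "scene" or "side" or "wrist"; returns the picture (420x560x3 uint8, blue, green, red); there is no depth.
- ctrl.camera_model(name): a dict with "K" (3x3 intrinsics, pixels), "camera_from_world" (4x4, takes a point from world to camera coordinates). Camera axes: x right, y down, z forward; pixel columns grow to the right and rows downward; lengths in mm; the calibration is good to about 2 mm. A picture is of the moment at which its call begins: read the wrist's pose just before it. camera_model takes no time and is no camera call; for the wrist camera it gives the pose at the moment of the call.
- ctrl.hand_in(): hands the job in, once; it reports no verdict.
Trained networks look in the newest picture that a camera, given by its name, has taken for a name from the list of things; names that differ only in an ending like _2 or _b are one class to them, and where a whole thing is asked for, a point or a joint stands for the part that bears it (a point fixed in the world has none). Each returns a list of dicts, best first, with "p" (0 to 1); they miss things now and then, are a little off and sometimes report something else, mostly with a low value. They report only what shows in the picture. A call takes as long as a camera call. They do not tell look-alikes from the thing itself.
- ctrl.find_in(target, camera): "bbox" ([left, top, right, bottom] in pixels, round what is visible of it).
- ctrl.tip_of(target, camera): "uv" ([column, row] in pixels: a listed point, or the origin of a listed thing).
The state is a dict: "clock": time; "q": joint angles; "joint_vel": joint speeds; "joint_efforts": joint torques, N m; "ee_pos": TCP position; "tool_rot": TCP orientation; "contact_force": force on the tool from outside, world axes, zero at the start; "torque": the same for the moment, N m; "opening": opening from 0.0 (shut) to 1.0 (fully open).
Only numpy, scipy, OpenCV 4.12 (cv2) and the standard library are available. Lean on these libraries where they do the work, as an engineer would, in place of code of your own. Each camera call takes 0.05 s, during which the arm holds its last target.

## Working session

There is one attempt and no reset: what is moved stays moved. The work goes in short steps, Python scripts to look and compute and a shell command to move; the robot and the scene stay as the last step left them, time stands still between calls to the robot, and variables do not carry over. Pictures are saved under pics/ and viewed, and the job is handed in when it is done.

```bash
ls; mkdir -p pics
python3 - <<'E'
from plant import ctrl
import cv2
s=ctrl.observe()
for k,v in s.items(): print(k,v)
print(ctrl.nose_length)
for n in ("scene","side"):
    im=ctrl.get_image(n); cv2.imwrite(f"pics/{n}0.png",im)
    m=ctrl.camera_model(n); print(n,m)
    for t in ("stand","worn_roller_mid","good_roller_mid","new_roller_mid","bin","tray","oil_bottle_mid","seat_near","seat_far"):
        print(t,[(round(d['p'],2),[round(x) for x in d['uv']]) for d in ctrl.tip_of(t,n)][:3])
print(ctrl.observe()['clock'])
E
```

```text
pics
clock 0.0
q [ 1.25028473e+00  9.18703945e-02  1.23188755e+00 -2.11370663e-06
  1.81982027e+00 -5.66953327e-02]
joint_vel [-0.00014824 -0.0003848   0.00118939  0.00016941 -0.00077116 -0.00060792]
joint_efforts [-1.20017114e-05 -4.58731520e+01 -4.18017411e+01 -3.96702762e-05
  1.16879318e-02  1.21984931e-05]
ee_pos [156.37334132 578.98112434 238.14302333]
tool_rot [ 0.70165327 -0.09313392  0.09287211 -0.7002739 ]
contact_force [ 0.50209052  0.08784169 -0.75867303]
torque [-0.01271927 -0.00226272 -0.02357395]
opening 0.9993831340936885
8.0
scene {'K': array([[503.46195279,   0.        , 286.71527444],
       [  0.        , 503.46195279, 206.96666675],
       [  0.        ,   0.        ,   1.        ]]), 'camera_from_world': array([[-3.62186321e-01,  9.32071078e-01,  8.03577655e-03,
         2.29169775e+02],
       [ 7.43549096e-01,  2.94107432e-01, -6.00529400e-01,
        -3.97618385e+02],
       [-5.62099467e-01, -2.11528540e-01, -7.99562296e-01,
         1.52029852e+03],
       [ 0.00000000e+00,  0.00000000e+00,  0.00000000e+00,
         1.00000000e+00]])}
stand [(0.58, [310, 20
[... 598 characters left out ...]
7384e-03,
        -5.77241742e+02],
       [-1.43194250e-01, -5.99865227e-01, -7.87183026e-01,
         1.42436854e+02],
       [ 1.87557031e-01,  7.64518596e-01, -6.16711989e-01,
         8.34821547e+02],
       [ 0.00000000e+00,  0.00000000e+00,  0.00000000e+00,
         1.00000000e+00]])}
stand [(0.67, [238, 247])]
worn_roller_mid [(0.88, [263, 228]), (0.83, [347, 277]), (0.47, [241, 245])]
good_roller_mid [(0.77, [215, 220])]
new_roller_mid [(0.81, [218, 170]), (0.75, [356, 197]), (0.33, [214, 226])]
bin [(0.84, [218, 173])]
tray [(0.8, [273, 379])]
oil_bottle_mid [(0.86, [363, 210])]
seat_near [(0.78, [212, 224]), (0.15, [216, 172])]
seat_far [(0.55, [264, 228]), (0.23, [215, 224])]
1.0
```

View pics/scene0.png

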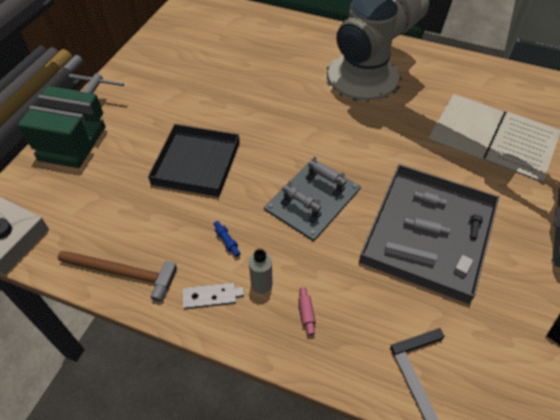

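View pics/side0.png

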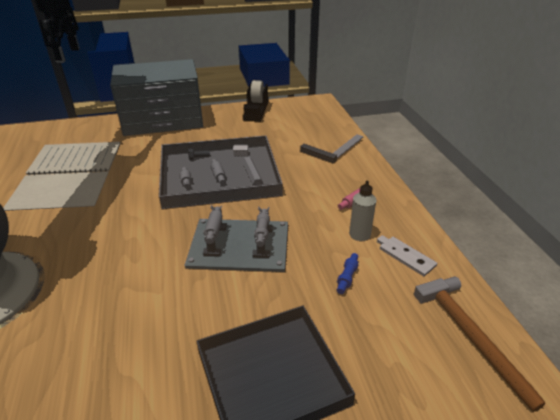

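```bash
cat > h.py <<'E'
import numpy as np, cv2, json
from plant import ctrl
def proj(m,p):
    p=np.asarray(p,float); c=m['camera_from_world']@np.r_[p,1]; u=m['K']@c[:3]; return u[:2]/u[2]
def onplane(m,uv,z):
    T=m['camera_from_world'];R=T[:3,:3];t=T[:3,3]
    o=-R.T@t; d=R.T@np.linalg.inv(m['K'])@np.r_[uv,1]; return o+d*(z-o[2])/d[2]
def ray(m,uv):
    T=m['camera_from_world'];R=T[:3,:3];t=T[:3,3]
    d=R.T@np.linalg.inv(m['K'])@np.r_[uv,1]; return -R.T@t, d/np.linalg.norm(d)
E
python3 - <<'E'
import cv2,numpy as np
from h import *
a=cv2.imread('pics/scene0.png');b=cv2.imread('pics/side0.png')
A=cv2.resize(a[150:250,255:365],None,fx=5,fy=5,interpolation=cv2.INTER_CUBIC)
B=cv2.resize(b[195:280,180:300],None,fx=5,fy=5,interpolation=cv2.INTER_CUBIC)
cv2.imwrite('pics/zs.png',A);cv2.imwrite('pics/zd.png',B)
C=cv2.resize(a[160:300,355:505],None,fx=4,fy=4,interpolation=cv2.INTER_CUBIC)
cv2.imwrite('pics/zb.png',C)
ms,md=ctrl.camera_model('scene'),ctrl.camera_model('side')
for n,u,v,z in [('far',(297,197),(263,228),55),('near',(326,175),(215,220),55),('new',(429,226),(218,170),18),('bottle',(262,268),(363,210),70),('stand',(310,201),(238,247),0),('bin',(427,231),(218,173),0),('tray',(196,164),(273,379),0)]:
    print(n,onplane(ms,u,z).round(),onplane(md,v,z).round())
E
```

```text
far [551.  -7.  55.] [549.  -6.  55.]
near [462.  35.  55.] [458.  43.  55.]
new [491. 298.  18.] [491. 295.  18.]
bottle [762.  -5.  70.] [760. -14.  70.]
stand [510.  13.   0.] [497.  11.   0.]
bin [493. 298.   0.] [492. 309.   0.]
tray [ 505. -301.    0.] [ 502. -307.    0.]
```

View pics/zs.png

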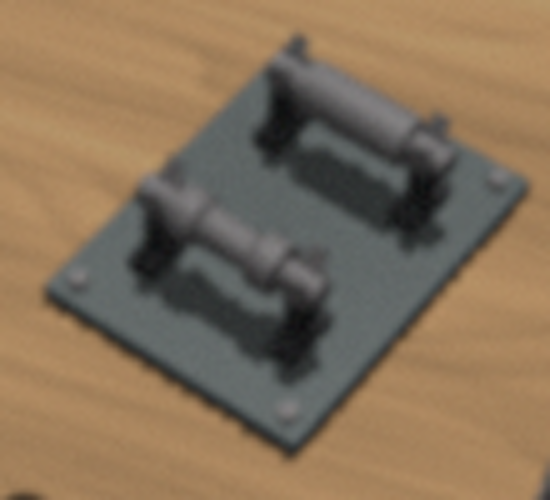

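View pics/zd.png

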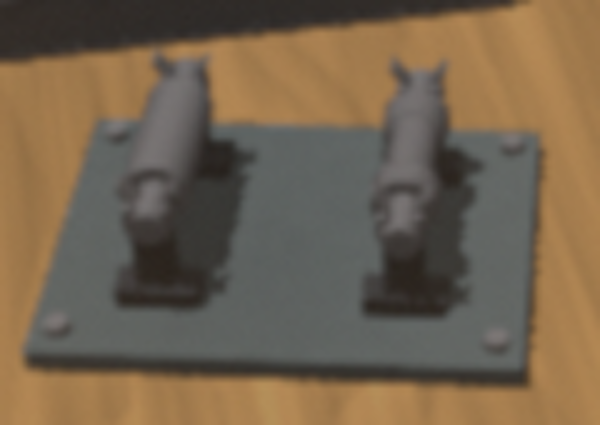

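View pics/zb.png

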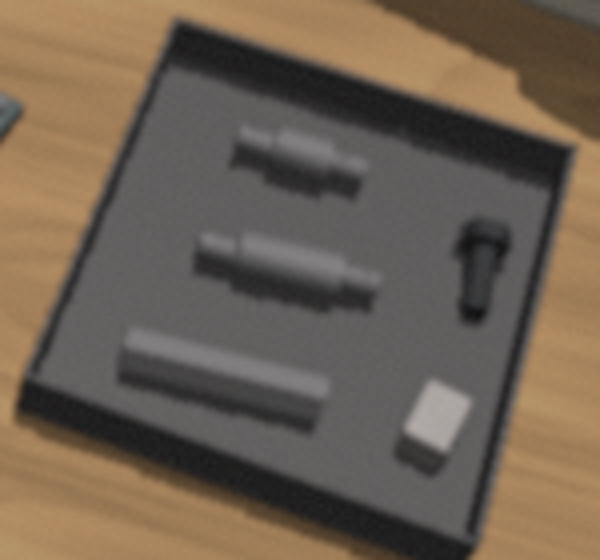

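Run:
```python
from h import *
from scipy.spatial.transform import Rotation as R
ms,md=ctrl.camera_model('scene'),ctrl.camera_model('side')
s=ctrl.observe()
print(R.from_quat(s['tool_rot']).as_matrix().round(3))
print(s['ee_pos'])
f=lambda m,l,o,k,z:[print(onplane(m,(x/k+o[0],y/k+o[1]),z).round(1)) for x,y in l]
print('plate scene');f(ms,[(293,445),(50,290),(527,180)],(255,150),5,12)
print('plate side');f(md,[(100,122),(540,135),(525,370),(28,352)],(180,195),5,12)
print('bin top scene');f(ms,[(175,20),(575,150),(475,545),(20,410)],(355,160),4,38)
print('spare ends z18');f(ms,[(200,243),(380,280)],(355,160),4,22)
print('short ends');f(ms,[(238,133),(367,165)],(355,160),4,22)
print('hex edge top');f(ms,[(128,332),(330,380),(120,352),(325,402)],(355,160),4,28)
m=ctrl.camera_model('wrist');T=m['camera_from_world'];W=np.linalg.inv(T)
Tw=np.eye(4);Tw[:3,:3]=R.from_quat(s['tool_rot']).as_matrix();Tw[:3,3]=s['ee_pos']
print('cam in tool',(np.linalg.inv(Tw)@W).round(3)); print(m['K'])
```

```text
[[ 0.965 -0.     0.261]
 [-0.261 -0.     0.965]
 [-0.    -1.    -0.   ]]
[156.43209739 579.24990709 239.27134374]
plate scene
[619.   60.4  12. ]
[578.2 -76.9  12. ]
[428.8 116.1  12. ]
plate side
[427.8 107.9  12. ]
[616.5  53.3  12. ]
[575.1 -87.6  12. ]
[386.9 -32.2  12. ]
bin top scene
[350.2 189.   38. ]
[363.4 434.4  38. ]
[647.2 418.8  38. ]
[655.8 177.9  38. ]
spare ends z18
[499.5 243.1  22. ]
[487.  345.4  22. ]
short ends
[410.6 245.7  22. ]
[406.3 323.1  22. ]
hex edge top
[578.9 219.5  28. ]
[568.7 331.   28. ]
[593.4 218.7  28. ]
[583.7 331.1  28. ]
cam in tool [[-1.00000e-03  9.56000e-01  2.95000e-01 -7.46790e+01]
 [ 0.00000e+00 -2.95000e-01  9.56000e-01 -1.34971e+02]
 [ 1.00000e+00  1.00000e-03 -0.00000e+00 -1.03500e+00]
 [ 0.00000e+00  0.00000e+00  0.00000e+00  1.00000e+00]]
[[327.79133167   0.         277.60912173]
 [  0.         327.79133167 204.77841855]
 [  0.           0.           1.        ]]
```

```bash
python3 -m handwheel '[[[0.085,0.0355,0.0046,-0.0306,0,0,0],[0.085,0.0355,0.0046,-0.0306,0,0,0],[0.085,0.0355,0.0046,-0.0306,0,0,0],[0.085,0.0355,0.0046,-0.0306,0,0,0],[0.085,0.0355,0.0046,-0.0306,0,0,0]]]'
python3 -m handwheel '[[[0.085,0.0355,0.0046,-0.0306,0,0,0],[0.085,0.0355,0.0046,-0.0306,0,0,0],[0.085,0.0355,0.0046,-0.0306,0,0,0],[0.085,0.0355,0.0046,-0.0306,0,0,0],[0.085,0.0355,0.0046,-0.0306,0,0,0]]]'
python3 -m handwheel '[[[0.085,0.0355,0.0046,-0.0306,0,0,0],[0.085,0.0355,0.0046,-0.0306,0,0,0],[0.085,0.0355,0.0046,-0.0306,0,0,0],[0.085,0.0355,0.0046,-0.0306,0,0,0],[0.085,0.0355,0.0046,-0.0306,0,0,0]]]'
```

```text
clock: 1.5
ee_pos: [288.5, 383.7, 216.2]
tool_rot: [-0.701, 0.093, -0.093, 0.701]
contact_force: [0.8, 0.2, 0.3]
opening: 0.996
clock: 2.0
ee_pos: [420.1, 189.6, 193.5]
tool_rot: [-0.701, 0.093, -0.093, 0.701]
contact_force: [1.0, 0.7, -0.3]
opening: 0.996
clock: 2.5
ee_pos: [551.7, -4.6, 170.3]
tool_rot: [-0.701, 0.093, -0.093, 0.701]
contact_force: [0.5, 0.3, -0.4]
opening: 0.996
```

```bash
python3 -m handwheel '[[[0.085,0,0,0,0,0.147,0],[0.085,0,0,0,0,0.147,0],[0.085,0,0,0,0,0.147,0],[0.085,0,0,0,0,0.147,0],[0.085,0,0,0,0,0.147,0]]]'
python3 -m handwheel '[[[0.085,0,0,0,0,0.147,0],[0.085,0,0,0,0,0.147,0],[0.085,0,0,0,0,0.147,0],[0.085,0,0,0,0,0.147,0],[0.085,0,0,0,0,0.147,0]]]'
python3 -m handwheel '[[[0.085,0,0,0,0,0.12,0],[0.085,0,0,0,0,0,0],[0.085,0,0,0,0,0,0]]]'
python3 - <<'E'
from h import *
from scipy.spatial.transform import Rotation as R
s=ctrl.observe();m=ctrl.camera_model('wrist')
im=ctrl.get_image('wrist');cv2.imwrite('pics/w1.png',im)
np.savez('w1.npz',K=m['K'],camera_from_world=m['camera_from_world'])
Rm=R.from_quat(s['tool_rot']).as_matrix();print(s['clock'],s['ee_pos'].round(1),Rm.round(3))
for t in ("worn_roller_mid","good_roller_mid","seat_far","seat_near","stand"):
    for d in ctrl.tip_of(t,'wrist')[:3]: print(t,round(d['p'],2),np.round(d['uv']),onplane(m,d['uv'],0 if t=='stand' else 55).round(1))
E
```

```text
clock: 3.0
ee_pos: [550.9, -2.8, 170.3]
tool_rot: [-0.62, 0.341, -0.341, 0.62]
contact_force: [0.0, 0.2, 0.4]
opening: 0.996
clock: 3.5
ee_pos: [550.9, -2.7, 170.4]
tool_rot: [0.456, -0.54, 0.54, -0.456]
contact_force: [0.1, -0.9, -0.4]
opening: 0.999
clock: 3.8
ee_pos: [550.9, -2.7, 170.3]
tool_rot: [0.425, -0.565, 0.565, -0.425]
contact_force: [0.2, -0.0, 0.8]
opening: 0.998
3.8 [550.9  -2.7 170.3] [[-0.276  0.     0.961]
 [-0.961 -0.    -0.276]
 [ 0.    -1.     0.   ]]
worn_roller_mid 0.95 [447. 268.] [673.5 -99.3  55. ]
worn_roller_mid 0.7 [271. 198.] [547.4   1.3  55. ]
worn_roller_mid 0.57 [223. 181.] [514.8  24.4  55. ]
good_roller_mid 0.67 [148. 193.] [454.6  31.9  55. ]
seat_far 0.88 [272. 197.] [547.8   2.   55. ]
stand 0.81 [222. 181.] [501.8  14.9   0. ]
```

View pics/w1.png

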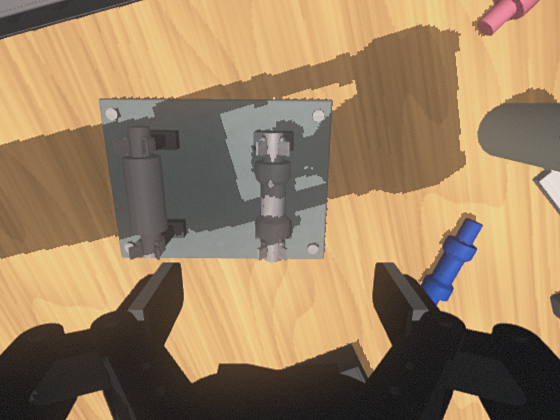

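Run:
```python
from h import *
m=dict(np.load('w1.npz'))
P=[onplane(m,u,12)[:2] for u in [(101,99),(332,100),(325,259),(122,258)]]
print(np.round(P,1)); print('c',np.mean(P,0))
a=lambda v:np.degrees(np.arctan2(v[1],v[0]))
print([a(P[1]-P[0]),a(P[2]-P[3]),a(P[0]-P[3])-90,a(P[1]-P[2])-90],[np.linalg.norm(v) for v in(P[1]-P[0],P[2]-P[3],P[0]-P[3],P[1]-P[2])])
for u in [(273,183),(273,217),(273,199),(287,200),(259,200),(273,258),(273,135)]: print(u,onplane(m,u,55).round(1))
im=cv2.imread('pics/w1.png');cv2.imwrite('pics/w1z.png',cv2.resize(im[85:275,90:345],None,fx=3,fy=3,interpolation=cv2.INTER_CUBIC))
```

```text
[[428.3 113.4]
 [617.2  58.5]
 [576.5 -85.3]
 [384.5 -29.1]]
c [501.6117181   14.38462219]
[np.float64(-16.21060416800427), np.float64(-16.305485325656505), np.float64(-17.107101867689025), np.float64(-15.825306540588144)] [np.float64(196.69923873896624), np.float64(200.03707351374302), np.float64(149.09721629736006), np.float64(149.41360274050444)]
(273, 183) [552.   12.3  55. ]
(273, 217) [544.1 -14.8  55. ]
(273, 199) [ 5.483e+02 -2.000e-01  5.500e+01]
(287, 200) [558.8  -4.1  55. ]
(259, 200) [537.4   2.1  55. ]
(273, 258) [533.9 -49.8  55. ]
(273, 135) [562.3  47.7  55. ]
```

View pics/w1z.png

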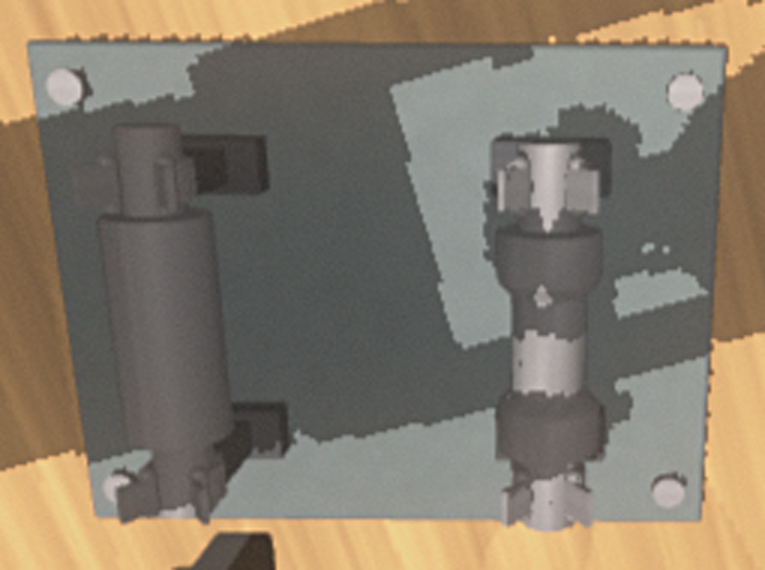

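```bash
python3 -m handwheel '[[[0.055,-0.0021,0.03,-0.0026,0,0.005,0],[0.055,0,0.03,0,0,0,0],[0.055,0,0.03,0,0,0,0],[0.055,0,0.02,0,0,0,0],[0.055,0,0.0103,0,0,0,0]]]'
python3 -m handwheel '[[[0.055,0,0,0,0,0,0]]]'
python3 - <<'E'
from h import *
s=ctrl.observe();print(s['ee_pos'],s['contact_force'])
m=ctrl.camera_model('wrist')
im=ctrl.get_image('wrist');cv2.imwrite('pics/w2.png',im)
E
```

```text
clock: 4.6
ee_pos: [547.7, 0.1, 47.4]
tool_rot: [-0.424, 0.567, -0.566, 0.422]
contact_force: [-0.6, 0.3, 0.2]
opening: 0.643
clock: 4.7
ee_pos: [548.0, 0.1, 48.4]
tool_rot: [-0.424, 0.567, -0.566, 0.422]
contact_force: [0.5, -0.3, 0.4]
opening: 0.644
[5.48003637e+02 5.63176396e-02 4.84085880e+01] [ 0.4603954  -0.27514313  0.44048819]
```

View pics/w2.png

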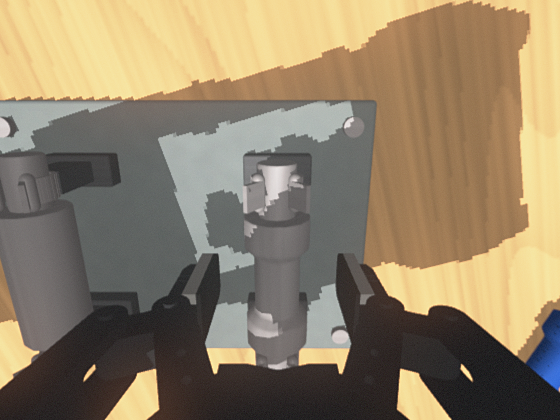

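Run:
```python
from h import *
from scipy.spatial.transform import Rotation as R
s=ctrl.observe();m=ctrl.camera_model('wrist');Rm=R.from_quat(s['tool_rot']).as_matrix();p=s['ee_pos']
for u in [(277,257),(277,293),(277,222),(275,340)]: print(u,(Rm.T@(onplane(m,u,69)-p)).round(1))
print('pad corners expected z=50..', [proj(m,p+Rm@np.array([x,y,27])).round() for x in(-11,11) for y in (8,-20)])
```

```text
(277, 257) [-17.  -19.    0.2]
(277, 293) [ -1.  -19.    0.2]
(277, 222) [-31.5 -19.    0.2]
(275, 340) [ 21.7 -19.   -0.6]
pad corners expected z=50.. [array([334., 243.]), array([345., 272.]), array([331., 284.]), array([342., 320.])]
```

```bash
python3 -m handwheel '[[[0.055,-0.0015,0,0,0,0,0],[0.0,0,0,0,0,0,0],[0.0,0,0,0,0,0,0],[0.0,0,0,0,0,0,0],[0.0,0,0,0,0,0,0]]]'
python3 -m handwheel '[[[0.0,0,0,0,0,0,0],[0.0,0,0,0,0,0,0]]]'
```

```text
clock: 5.25
ee_pos: [549.3, 1.7, 51.3]
tool_rot: [-0.423, 0.567, -0.566, 0.423]
contact_force: [-4.6, 1.1, 5.4]
opening: 0.211
clock: 5.45
ee_pos: [549.3, 1.7, 51.3]
tool_rot: [-0.423, 0.567, -0.566, 0.423]
contact_force: [-3.6, 0.6, 4.9]
opening: 0.208
```

```bash
python3 -m handwheel '[[[0.0,0,-0.006,0,0,0,0],[0.0,0,-0.006,0,0,0,0],[0.0,0,-0.008,0,0,0,0],[0.0,0,-0.01,0,0,0,0],[0.0,0,-0.02,0,0,0,0]]]'
python3 -m handwheel '[[[0.0,0,-0.025,0,0,0,0],[0.0,0,-0.025,0,0,0,0],[0.0,0,0,0,0,0,0]]]'
python3 - <<'E'
from h import *
for n in('wrist','scene'):
  im=ctrl.get_image(n);cv2.imwrite(f'pics/{n}3.png',im)
m=ctrl.camera_model('wrist')
E
```

```text
clock: 5.95
ee_pos: [549.3, 1.4, 100.6]
tool_rot: [-0.423, 0.567, -0.567, 0.423]
contact_force: [-0.6, 0.2, -2.5]
opening: 0.205
clock: 6.25
ee_pos: [552.0, 1.3, 156.5]
tool_rot: [0.42, -0.564, 0.569, -0.426]
contact_force: [-0.8, -0.2, -1.9]
opening: 0.21
```

View pics/wrist3.png

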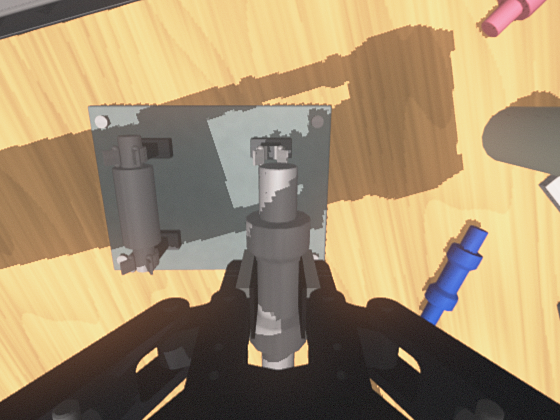

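View pics/scene3.png

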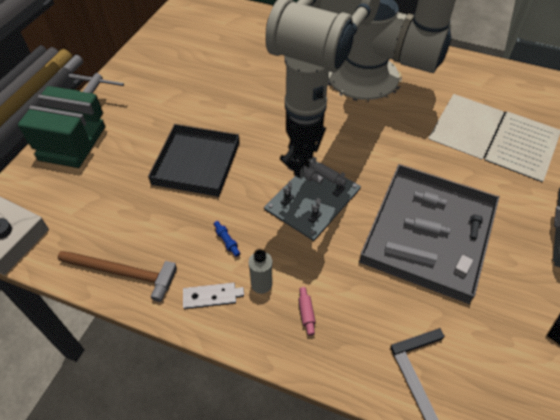

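```bash
python3 -m handwheel '[[[0.0,0.044,0,0.0058,0,0,0],[0.0,0.044,0,0.0058,0,0,0],[0.0,0.044,0,0.0058,0,0,0],[0.0,0.044,0,0.0058,0,0,0],[0.0,0.044,0,0.0058,0,0,0]]]'
python3 -m handwheel '[[[0.0,0.044,0,0.0058,0,0,0],[0.0,0.044,0,0.0058,0,0,0],[0.0,0,0.03,0,0,0,0],[0.0,0,0.03,0,0,0,0],[0.0,0,0,0,0,0,0]]]'
python3 - <<'E'
from h import *
for n in('wrist','side'):
  im=ctrl.get_image(n);cv2.imwrite(f'pics/{n}4.png',im)
E
```

```text
clock: 6.85
ee_pos: [513.5, -219.0, 147.9]
tool_rot: [-0.424, 0.567, -0.566, 0.423]
contact_force: [0.1, 0.7, -3.3]
opening: 0.209
clock: 7.35
ee_pos: [497.4, -303.7, 82.4]
tool_rot: [-0.424, 0.571, -0.563, 0.421]
contact_force: [-1.3, 0.4, -3.9]
opening: 0.205
```

View pics/wrist4.png

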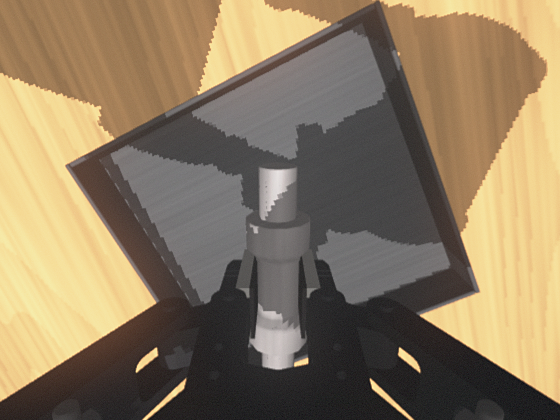

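View pics/side4.png

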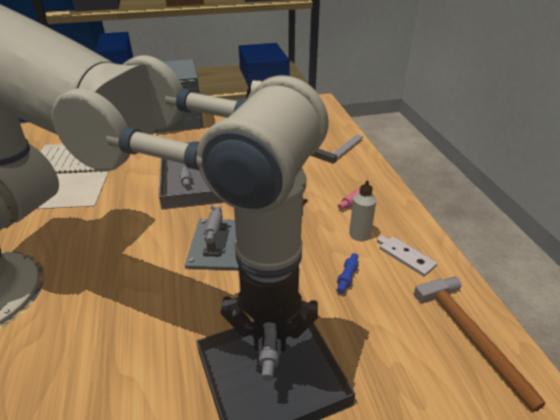

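Run:
```python
from h import *
s=ctrl.observe();m=ctrl.camera_model('wrist');print(s['ee_pos'],s['clock'])
a,b,c=[onplane(m,u,34) for u in((68,165),(380,3),(478,290))]
print(a,b,c,(a+c)/2)
```

```text
[ 499.98806413 -304.74178749   88.44028907] 7.45
[ 394.20477093 -231.91422311   34.        ] [ 585.05042739 -201.57214308   34.        ] [ 614.29191463 -382.92215157   34.        ] [ 504.24834278 -307.41818734   34.        ]
```

```bash
python3 -m handwheel '[[[0.0,0,0.025,0,0,0,0],[0.0,0,0.02,0,0,0,0],[0.0,0,0.015,0,0,0,0],[0.0,0,0.009,0,0,0,0],[0.0,0,0,0,0,0,0]]]'
python3 -m handwheel '[[[0.0,0,0,0,0,0,0]]]'
```

```text
clock: 7.95
ee_pos: [500.6, -305.0, 20.3]
tool_rot: [-0.423, 0.567, -0.566, 0.423]
contact_force: [-1.4, -0.5, -3.5]
opening: 0.209
clock: 8.05
ee_pos: [501.4, -305.6, 22.1]
tool_rot: [0.423, -0.566, 0.567, -0.423]
contact_force: [-0.6, 0.3, -2.2]
opening: 0.211
```

```bash
python3 -m handwheel '[[[0.0,0,0.006,0,0,0,0],[0.0,0,0,0,0,0,0]]]'
python3 -m handwheel '[[[0.03,0,0,0,0,0,0],[0.06,0,0,0,0,0,0],[0.06,0,0,0,0,0,0],[0.06,0,0,0,0,0,0]]]'
python3 -m handwheel '[[[0.07,0,-0.02,0,0,0,0],[0.07,0,-0.03,0,0,0,0],[0.07,0,-0.04,0,0,0,0],[0.07,0,-0.04,0,0,0,0],[0.07,0,0,0,0,0,0]]]'
python3 - <<'E'
from h import *
for n in('wrist',):
  im=ctrl.get_image(n);cv2.imwrite(f'pics/{n}5.png',im)
E
```

```text
clock: 8.25
ee_pos: [500.9, -305.4, 15.0]
tool_rot: [0.423, -0.567, 0.567, -0.423]
contact_force: [-0.4, 0.8, -2.9]
opening: 0.209
clock: 8.65
ee_pos: [501.1, -305.6, 15.5]
tool_rot: [0.423, -0.566, 0.567, -0.423]
contact_force: [0.6, 0.6, -0.0]
opening: 0.698
clock: 9.15
ee_pos: [503.3, -307.0, 153.2]
tool_rot: [0.422, -0.562, 0.571, -0.424]
contact_force: [1.2, -0.2, 0.2]
opening: 0.82
```

View pics/wrist5.png

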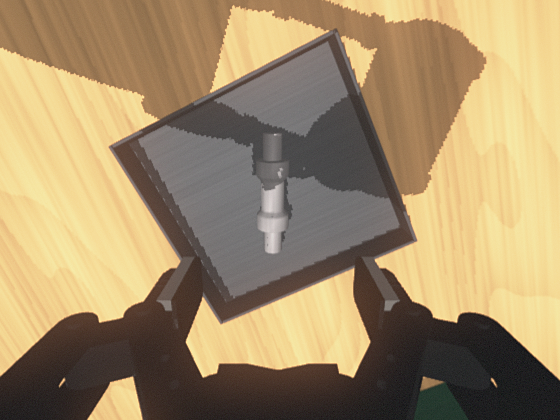

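```bash
python3 -m handwheel '[[[0.07,-0.0442,0,-0.0136,0,0,0],[0.07,-0.0442,0,-0.0136,0,0,0],[0.07,-0.0442,0,-0.0136,0,0,0],[0.07,-0.0442,0,-0.0136,0,0,0],[0.07,-0.0442,0,-0.0136,0,0,0]]]'
python3 -m handwheel '[[[0.07,-0.0442,0,-0.0136,0,0,0],[0.07,-0.0442,0,-0.0136,0,0,0],[0.07,-0.0442,0,-0.0136,0,0,0],[0.07,-0.0442,0,-0.0136,0,0,0],[0.07,-0.0442,0,-0.0136,0,0,0]]]'
python3 -m handwheel '[[[0.07,-0.0442,0,-0.0136,0,0,0],[0.07,-0.0442,0,-0.0136,0,0,0],[0.07,-0.0442,0,-0.0136,0,0,0]]]'
python3 -m handwheel '[[[0.07,0,0,0,0,-0.136,0],[0.07,0,0,0,0,-0.136,0],[0.07,0,0,0,0,-0.136,0],[0.07,0,0,0,0,0,0],[0.07,0,0,0,0,0,0]]]'
python3 - <<'E'
from h import *
from scipy.spatial.transform import Rotation as R
s=ctrl.observe();m=ctrl.camera_model('wrist')
im=ctrl.get_image('wrist');cv2.imwrite('pics/w6.png',im)
np.savez('w6.npz',K=m['K'],camera_from_world=m['camera_from_world'],p=s['ee_pos'],R=R.from_quat(s['tool_rot']).as_matrix())
for d in ctrl.tip_of('new_roller_mid','wrist')[:3]: print(round(d['p'],2),np.round(d['uv']),onplane(m,d['uv'],18).round(1))
im=ctrl.get_image('side');cv2.imwrite('pics/side6.png',im)
E
```

```text
clock: 9.7
ee_pos: [497.5, -72.4, 143.6]
tool_rot: [-0.423, 0.567, -0.566, 0.423]
contact_force: [1.0, 1.4, -0.0]
opening: 0.82
clock: 10.2
ee_pos: [495.1, 158.8, 143.7]
tool_rot: [-0.424, 0.567, -0.566, 0.423]
contact_force: [0.9, -0.3, 1.1]
opening: 0.818
clock: 10.5
ee_pos: [493.7, 297.5, 143.5]
tool_rot: [-0.424, 0.567, -0.566, 0.422]
contact_force: [0.9, 0.2, 0.2]
opening: 0.817
clock: 11.0
ee_pos: [494.2, 295.6, 144.0]
tool_rot: [0.529, -0.47, 0.47, -0.528]
contact_force: [0.3, 1.3, 0.7]
opening: 0.82
0.8 [276. 203.] [493.4 290.8  18. ]
```

View pics/w6.png

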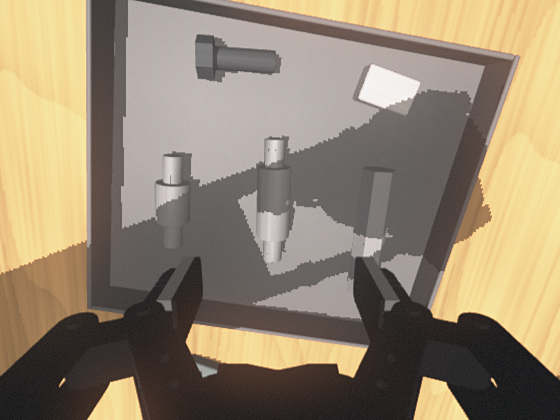

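View pics/side6.png

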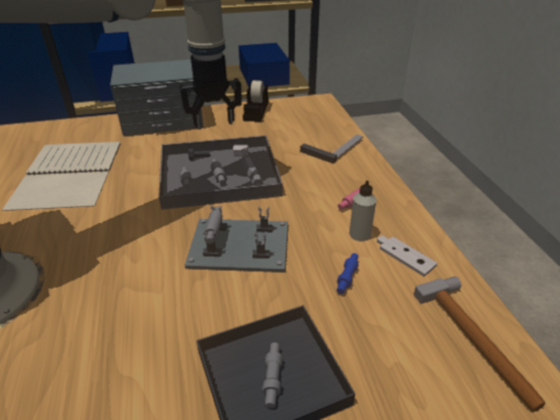

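Run:
```python
from h import *
f=np.load('w6.npz');m=dict(f);p,Rm=f['p'],f['R'];print(p)
for u,z in [((274.5,137),26),((272.5,262),26),((274,163),32),((273,240),28),((274.5,150),18),((272.5,250),18)]:
    w=onplane(m,u,z);print(u,w.round(1),(Rm.T@(w-p)).round(1))
im=cv2.imread('pics/w6.png');cv2.imwrite('pics/w6z.png',cv2.resize(im[125:285,190:350],None,fx=4,fy=4,interpolation=cv2.INTER_CUBIC))
```

```text
[494.18623232 295.56899579 143.97134173]
(274.5, 137) [485.9 344.7  26. ] [-49.8 117.9  -2.3]
(272.5, 262) [496.2 240.2  26. ] [ 55.1 118.   -4.2]
(274, 163) [487.8 326.   32. ] [-31.  112.   -2.7]
(273, 240) [494.3 261.3  28. ] [ 33.9 116.   -3.7]
(274.5, 150) [487.1 333.9  18. ] [-38.9 126.   -2.4]
(272.5, 250) [495.3 247.6  18. ] [ 47.7 126.   -4.3]
```

View pics/w6z.png

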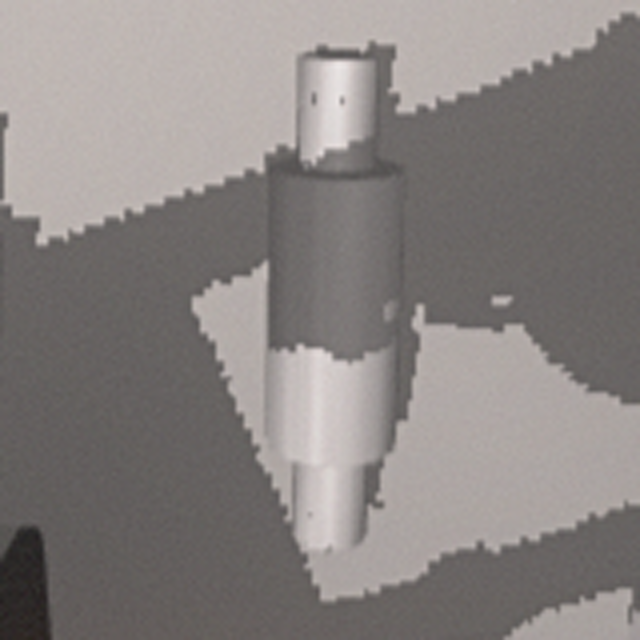

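```bash
python3 -m handwheel '[[[0.06,0.0025,0.03,-0.0033,0,0.018,0],[0.06,0,0.035,0,0,0,0],[0.06,0,0.03,0,0,0,0],[0.06,0,0.02,0,0,0,0],[0.06,0,0.008,0,0,0,0]]]'
python3 -m handwheel '[[[0.06,0,0.003,0,0,0,0],[0.06,0,0,0,0,0,0]]]'
python3 - <<'E'
from h import *
im=ctrl.get_image('wrist');cv2.imwrite('pics/w7.png',im)
E
```

```text
clock: 11.65
ee_pos: [490.1, 292.0, 19.0]
tool_rot: [0.526, -0.475, 0.474, -0.523]
contact_force: [0.1, -0.8, -0.6]
opening: 0.703
clock: 11.85
ee_pos: [491.9, 293.1, 19.8]
tool_rot: [-0.524, 0.474, -0.474, 0.525]
contact_force: [-0.2, 0.3, 0.4]
opening: 0.698
```

View pics/w7.png

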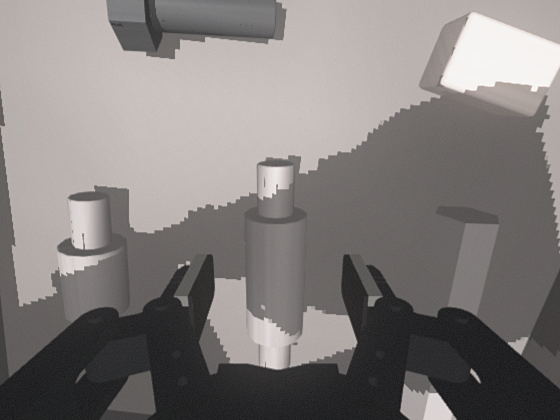

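```bash
python3 -m handwheel '[[[0.06,0,0.0045,0,0,0,0],[0.06,0,0,0,0,0,0]]]'
python3 - <<'E'
from h import *
from scipy.spatial.transform import Rotation as R
s=ctrl.observe();m=ctrl.camera_model('wrist');p=s['ee_pos'];Rm=R.from_quat(s['tool_rot']).as_matrix()
im=ctrl.get_image('wrist');cv2.imwrite('pics/w8.png',im);print(p)
cv2.imwrite('pics/w8z.png',cv2.resize(im[140:390,160:390],None,fx=2.4,fy=2.4,interpolation=cv2.INTER_CUBIC))
np.savez('w8.npz',K=m['K'],camera_from_world=m['camera_from_world'],p=p,R=Rm)
E
```

```text
clock: 12.1
ee_pos: [491.8, 293.0, 14.9]
tool_rot: [-0.525, 0.474, -0.474, 0.525]
contact_force: [0.0, -0.2, -0.2]
opening: 0.705
[491.76738067 293.02009594  14.89305228]
```

View pics/w8z.png

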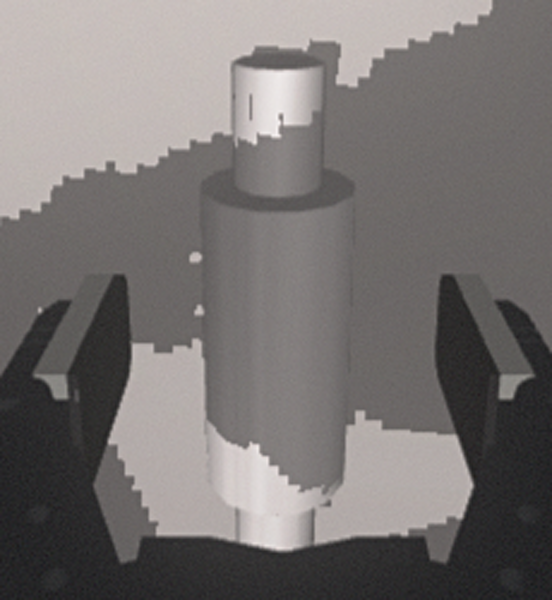

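```bash
python3 - <<'E'
from h import *
f=np.load('w8.npz');m=dict(f);p,Rm=f['p'],f['R']
for u,z in [((276,227.5),32),((275,350.5),32),((276,170),26)]:
    w=onplane(m,u,z);print(u,(Rm.T@(w-p)).round(1))
E
python3 -m handwheel '[[[0.0,0,0,0,0,0,0],[0.0,0,0,0,0,0,0],[0.0,0,0,0,0,0,0],[0.0,0,0,0,0,0,0],[0.0,0,0,0,0,0,0]]]'
```

```text
(276, 227.5) [-28.5 -17.1  -0.6]
(275, 350.5) [ 28.9 -17.1  -1.1]
(276, 170) [-49.7 -11.1  -0.6]
clock: 12.65
ee_pos: [491.8, 293.0, 15.0]
tool_rot: [-0.525, 0.474, -0.474, 0.525]
contact_force: [0.3, -0.4, 3.1]
opening: 0.307
```

```bash
python3 -m handwheel '[[[0.0,0,-0.015,0,0,0,0],[0.0,0,-0.03,0,0,0,0],[0.0,0,-0.04,0,0,0,0],[0.0,0,-0.04,0,0,0,0],[0.0,0,0,0,0,0,0]]]'
python3 - <<'E'
from h import *
from scipy.spatial.transform import Rotation as R
s=ctrl.observe();p=s['ee_pos'];A=R.from_quat(s['tool_rot']);B=R.from_quat([-0.423,0.567,-0.566,0.423])
im=ctrl.get_image('wrist');cv2.imwrite('pics/w9.png',im)
print(p,s['opening'],A.as_matrix().round(3)); print((A.inv()*B).as_rotvec())
print(B.as_matrix().round(4), 'shift in B axes',B.as_matrix().T@(np.array([549.4,1.6,95])-p))
print('in A',A.as_matrix().T@(np.array([549.4,1.6,120])-p))
E
```

```text
clock: 13.15
ee_pos: [493.9, 294.2, 147.6]
tool_rot: [-0.521, 0.472, -0.475, 0.529]
contact_force: [0.9, 0.2, -2.7]
opening: 0.301
[493.94239676 294.20024276 147.63281731] 0.30071913371599923 [[ 0.102  0.01   0.995]
 [-0.995  0.005  0.102]
 [-0.004 -1.     0.011]]
[-0.01081304  0.39015054 -0.00526831]
[[-2.841e-01 -8.000e-04  9.588e-01]
 [-9.588e-01  1.100e-03 -2.841e-01]
 [-8.000e-04 -1.000e+00 -1.100e-03]] shift in B axes [264.83654494  52.25421902 136.3516129 ]
in A [296.84489062  26.63938109  25.04944512]
```

View pics/w9.png

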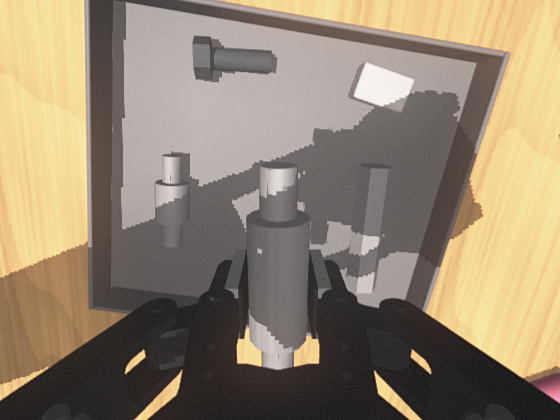

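```bash
python3 -m handwheel '[[[0.0,0.0424,0,0.0036,0,0,0],[0.0,0.0424,0,0.0036,0,0,0],[0.0,0.0424,0,0.0036,0,0,0],[0.0,0.0424,0,0.0036,0,0,0],[0.0,0.0424,0,0.0036,0,0,0]]]'
python3 -m handwheel '[[[0.0,0.0424,0,0.0036,0,0,0],[0.0,0.0424,0,0.0036,0,0,0],[0.0,0,0,0,0,0.13,0],[0.0,0,0,0,0,0.13,0],[0.0,0,0,0,0,0.13,0]]]'
python3 -m handwheel '[[[0.0,0,0.015,0,0,0,0],[0.0,0,0.015,0,0,0,0],[0.0,0,0.01,0,0,0,0],[0.0,0,0,0,0,0,0],[0.0,0,0,0,0,0,0]]]'
python3 - <<'E'
from h import *
from scipy.spatial.transform import Rotation as R
s=ctrl.observe();p=s['ee_pos'];A=R.from_quat(s['tool_rot']);B=R.from_quat([-0.423,0.567,-0.566,0.423])
m=ctrl.camera_model('wrist')
np.savez('w10.npz',K=m['K'],camera_from_world=m['camera_from_world'],p=p,R=A.as_matrix())
im=ctrl.get_image('wrist');cv2.imwrite('pics/w10.png',im)
print(p,s['opening']); print((A.inv()*B).as_rotvec())
print('in A',A.as_matrix().T@(np.array([549.4,1.6,95])-p))
print('wrist x-col pts')
E
```

```text
clock: 13.7
ee_pos: [530.0, 82.1, 137.3]
tool_rot: [0.526, -0.475, 0.473, -0.524]
contact_force: [0.7, -0.3, -2.2]
opening: 0.3
clock: 14.2
ee_pos: [545.7, -0.4, 137.1]
tool_rot: [-0.422, 0.569, -0.567, 0.42]
contact_force: [-0.1, 0.2, -3.3]
opening: 0.303
clock: 14.7
ee_pos: [546.4, 0.3, 98.7]
tool_rot: [-0.424, 0.567, -0.566, 0.423]
contact_force: [0.1, -0.1, -3.2]
opening: 0.305
[5.46433733e+02 3.38547794e-01 9.87117921e+01] 0.30469873013906623
[0.00021916 0.00115625 0.00120027]
in A [-2.05054538  3.70770156  2.493113  ]
wrist x-col pts
```

View pics/w10.png

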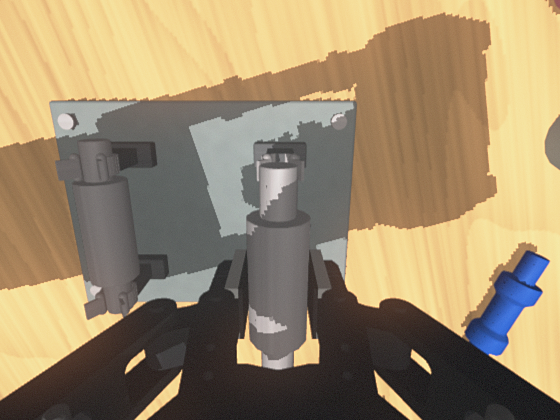

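```bash
python3 -m handwheel '[[[0.0,-0.002,0.005,0.0025,0,0,0],[0.0,0,0.005,0,0,0,0],[0.0,0,0.005,0,0,0,0],[0.0,0,0,0,0,0,0]]]'
python3 -m handwheel '[[[0.0,0,0.003,0,0,0,0],[0.0,0,0.003,0,0,0,0],[0.0,0,0.003,0,0,0,0],[0.0,0,0,0,0,0,0]]]'
python3 -m handwheel '[[[0.0,0,0.003,0,0,0,0],[0.0,0,0.003,0,0,0,0],[0.0,0,0.003,0,0,0,0],[0.0,0,0,0,0,0,0]]]'
```

```text
clock: 15.15
ee_pos: [549.2, 1.4, 83.2]
tool_rot: [-0.424, 0.567, -0.566, 0.423]
contact_force: [-0.6, 0.3, -2.9]
opening: 0.306
clock: 15.55
ee_pos: [549.4, 1.4, 74.8]
tool_rot: [-0.423, 0.567, -0.566, 0.423]
contact_force: [-1.1, 0.6, -2.7]
opening: 0.305
clock: 15.95
ee_pos: [549.6, 1.6, 66.4]
tool_rot: [-0.423, 0.567, -0.566, 0.423]
contact_force: [-2.8, 0.1, -0.1]
opening: 0.305
```

```bash
python3 -m handwheel '[[[0.0,0,0.003,0,0,0,0],[0.0,0,0.003,0,0,0,0],[0.0,0,0.003,0,0,0,0],[0.0,0,0,0,0,0,0]]]'
python3 -m handwheel '[[[0.0,0,0.002,0,0,0,0],[0.0,0,0.002,0,0,0,0],[0.0,0,0.002,0,0,0,0],[0.0,0,0,0,0,0,0]]]'
```

```text
clock: 16.35
ee_pos: [548.9, 1.5, 55.9]
tool_rot: [-0.424, 0.567, -0.566, 0.422]
contact_force: [-0.8, 1.2, -3.9]
opening: 0.304
clock: 16.75
ee_pos: [549.2, 1.4, 51.9]
tool_rot: [-0.424, 0.567, -0.566, 0.423]
contact_force: [-6.9, 0.8, 2.8]
opening: 0.304
```

```bash
python3 -m handwheel '[[[0.0,0,0.002,0,0,0,0],[0.0,0,0.001,0,0,0,0],[0.0,0,0,0,0,0,0]]]'
python3 - <<'E'
from h import *
im=ctrl.get_image('wrist');cv2.imwrite('pics/w11.png',im)
im=ctrl.get_image('side');cv2.imwrite('pics/side11.png',cv2.resize(im[180:290,170:310],None,fx=5,fy=5,interpolation=cv2.INTER_CUBIC))
E
```

```text
clock: 17.05
ee_pos: [549.3, 1.5, 51.7]
tool_rot: [-0.423, 0.567, -0.566, 0.423]
contact_force: [-14.1, 0.9, 15.3]
opening: 0.305
```

View pics/w11.png

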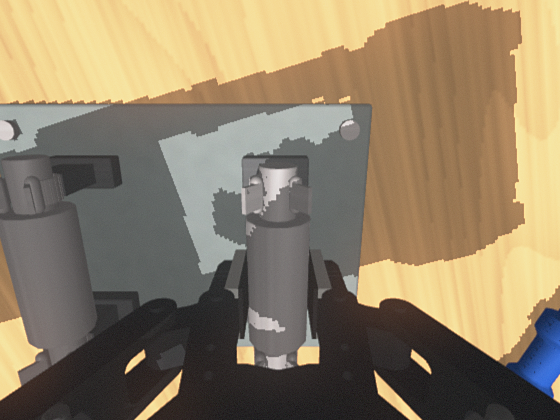

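View pics/side11.png

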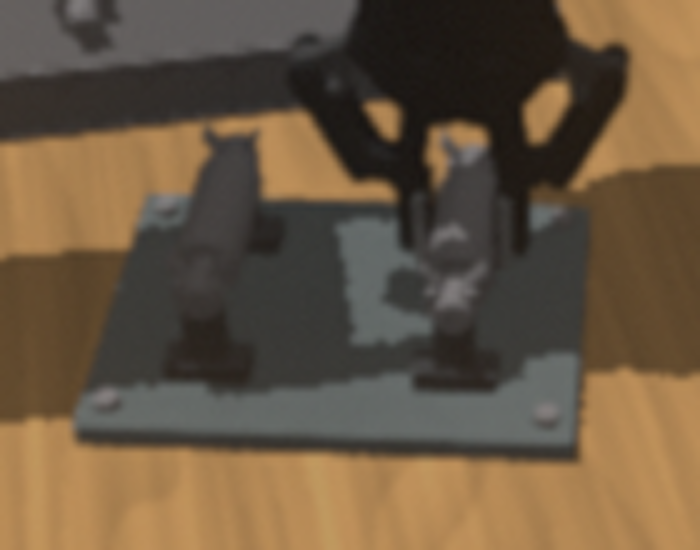

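```bash
python3 -m handwheel '[[[0.0,0,-0.002,0,0,0,0],[0.035,0,0,0,0,0,0],[0.05,0,0,0,0,0,0],[0.055,0,0,0,0,0,0],[0.055,0,0,0,0,0,0]]]'
python3 -m handwheel '[[[0.055,0,-0.015,0,0,0,0],[0.055,0,-0.03,0,0,0,0],[0.055,0,-0.04,0,0,0,0],[0.055,0,-0.04,0,0,0,0],[0.055,0,0,0,0,0,0]]]'
python3 - <<'E'
from h import *
m=ctrl.camera_model('wrist')
im=ctrl.get_image('wrist');cv2.imwrite('pics/w12.png',im)
cv2.imwrite('pics/w12z.png',cv2.resize(im[85:275,90:345],None,fx=3,fy=3,interpolation=cv2.INTER_CUBIC))
np.savez('w12.npz',K=m['K'],camera_from_world=m['camera_from_world'])
for n in('side','scene'): cv2.imwrite(f'pics/{n}12.png',ctrl.get_image(n))
im=cv2.imread('pics/side12.png');cv2.imwrite('pics/side12z.png',cv2.resize(im[180:290,170:310],None,fx=5,fy=5,interpolation=cv2.INTER_CUBIC))
print(ctrl.observe()['ee_pos'])
E
```

```text
clock: 17.65
ee_pos: [550.1, 1.3, 50.6]
tool_rot: [0.423, -0.566, 0.567, -0.423]
contact_force: [-1.4, 1.4, 0.1]
opening: 0.644
clock: 18.15
ee_pos: [552.5, 1.3, 184.5]
tool_rot: [0.419, -0.564, 0.57, -0.427]
contact_force: [0.9, -0.2, 0.7]
opening: 0.648
[549.84916409   1.39964772 175.93982933]
```

View pics/w12z.png

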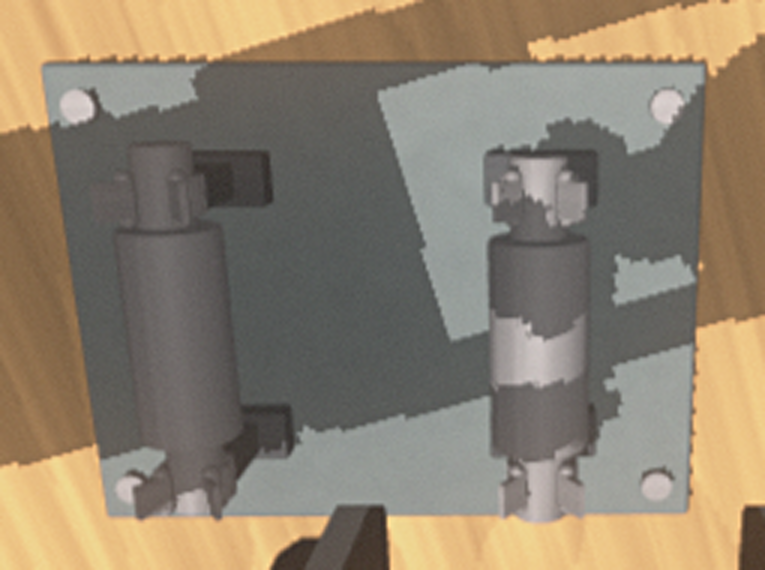

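View pics/side12.png

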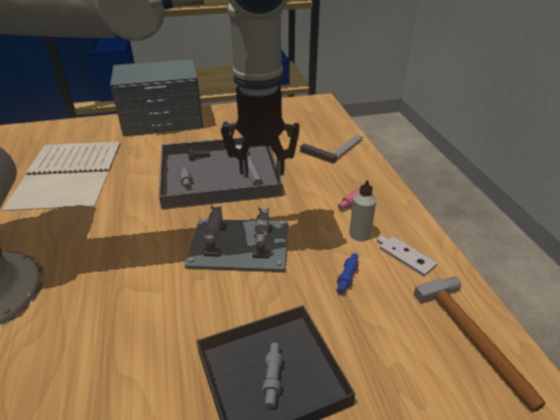

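View pics/side12z.png

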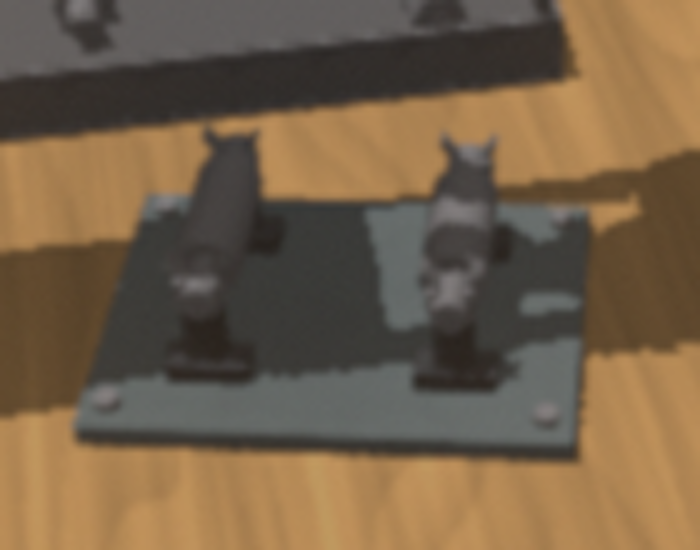

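Run:
```python
from h import *
yaw=np.radians(-16.25);ex=np.array([np.cos(yaw),np.sin(yaw)]);ey=np.array([-ex[1],ex[0]])
for fn,j in (('w1',((548,143),(548,527))),('w12',((540,156),(541,520)))):
    m=dict(np.load(fn+'.npz'))
    for x,y in j:
        w=onplane(m,(90+x/3,85+y/3),63)[:2]-[501.6,14.4];print(fn,(w@ex).round(1),(w@ey).round(1))
print(ctrl.observe()['clock'],ctrl.observe()['joint_vel'].round(3),ctrl.observe()['contact_force'])
print(ctrl.hand_in())
```

```text
w1 48.8 51.4
w1 48.8 -51.0
w12 49.0 51.6
w12 48.3 -51.2
18.3 [-0.002  0.02   0.041  0.    -0.003  0.001] [ 1.29875378 -0.41811848 -0.43901604]
the job is handed in; nothing more can be done
None
```

The job is handed in after about 18.3 s of the 51 s allowed, and none of my last checks failed or disagreed; `hand_in` gives no verdict.

- **Worn roller:** It sat in the far (+x) station. I gripped it in its groove, pulled it straight up out of the clips and set it down in the scrap tray. Two later side pictures show it lying still in the same spot there.
- **Spare roller:** I picked the full-size smooth one from the parts bin and pressed it into the empty far clips. The tool stopped at the depth I had worked out (51.7 mm against 52 mm) while the force rose to about 15 N, so it is on its seats.
- **Seating check:** After release, its end positions in the wrist picture match those of the worn roller when it was seated. They agree within 0.5 mm across and 0.2 mm along the axis. I did not measure its height from the pictures.
- **The rest:** The good roller is still in its clips and the oil bottle is upright. I did not touch the blue or pink look-alikes. The arm was clear at about 176 mm up, with only about 1 N at the wrist.

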